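Find where the jar carrier hangs level and carry it to the board

ROBOT

A 6-joint arm with a two-finger parallel gripper is mounted at the origin on a cart in front of the work surface, level with it; the furniture and walls round the work are solid. World frame = base frame: x ahead of the robot, y to its left, z up, the work surface at z = 0. Lengths are in m, angles in degrees, forces in N, time in s.
With the tool pointing down it reaches from about 0.4 to 0.825 m from the base axis. Payload 7 kg.
Tool frame: the origin (TCP) lies midway between the tips of the shut fingers; the grasp point (between the pads) lies 19 mm behind it; z points along the fingers, y is the line along which they close (so a half turn about z gives the same grasp; the last joint's range is limited). The gripper opens to 88 mm and grips with 3 to 60 N. Pads are 19 mm wide; open, the fingers measure 130 mm over their backs; the gripper's body (78 mm by 193 mm) begins 47 mm behind the grasp point.
Start: joints at [91.392, 20.546, 0.682, 0, -70.136, -16.507], TCP at [0.176, 0.652, 0.227] pointing down, gripper open.
Joint ranges: [-176.03, 176.03], [-82.01, 121.73], [-58.28, 71.71], [-173.87, 95.51], [-174.79, -0.11], [-173.66, 173.66]. Speed limits (degrees/s): [136.94, 136.94, 172.46, 180, 180, 180].

INTERFACE

Orientations are given as [roll, pitch, yaw] about the fixed x, y, z axes, in that order (R = Rz(yaw) Ry(pitch) Rx(roll)).
In Python, from plant import r gives the robot as it stands. The module is installed in compiled form; this text tells all that it offers.
- The arm moves only by the tool play_rows, never from a script. Its argument "rows" is a list of rows, each an object with "slide": the shift along the tool's x, y, z as a fraction of full scale, a list of three; "delta_rot": the turn, a rotation vector about the tool's x, y, z as a fraction of full scale, a list of three; "fingers": the opening, from -1 (shut) to 1 (fully open). In form: [{"slide": [x, y, z], "delta_rot": [rx, ry, rz], "fingers": fingers}, ...]. A call has 1 to 8 rows; each row shifts and turns the commanded pose from where the row before left it, along the tool's axes as they then stand; what a row does not reach is not made up. Full scale, the value 1, is 0.15 m for a shift and 0.08 rad for a turn. A row lasts 1/8 s, in which the tool goes at most 62.5 mm and 10.7 degrees, less where a joint would pass 70% of its speed; a pose out of reach is approached as far as the arm can. A call with a number of a shift or a turn outside -1 to 1 is refused whole. A call with a gripper value outside its range is refused whole. The fingers move at their own pace and stop on an object; "squeeze" is the grip in N (left out, the last holds). Time passes only in rows, so rows that do not move let the fingers close. It gives the time, the measured TCP pose, the force, the opening and the grip force at its end, in the units of the state.
- r.get_state(): the state, without advancing time (a new reading comes with each control period).
- r.capture(name): name is "scene" or "side" or "wrist"; returns a dict with "image" (420x560x3 uint8, blue, green, red), "fx", "fy", "cx", "cy" (pixels), "R" (3x3) and "t" (3): a world point X has camera coordinates R X + t; the wrist camera has in their place "T_tool_cam" (4x4, takes a point from camera to tool coordinates, whose origin is the TCP and whose axes are the flange's). Camera axes: x right, y down, z forward; pixel columns grow to the right and rows downward; lengths in m; the calibration is good to about 2 mm. A picture is of the moment at which its call begins: read the wrist's pose just before it. There is no depth.
- r.close_job(): hands the job in; it is judged then, once.
The state is a dict: "time_s": time; "joints": joint angles; "qd": joint speeds; "joint_torque": joint torques, N m; "tcp_pos": TCP position; "eef_rot": TCP orientation; "contact_force": force on the tool from outside, world axes, zero at the start; "moment": the same for the moment, N m; "gripper_width": finger opening in m; "gripper_force": force on a finger pad.
Only numpy, scipy, OpenCV 4.12 (cv2) and the standard library are available. Lean on these libraries where they do the work, as an engineer would, in place of code of your own. Each camera call takes 0.05 s, during which the arm holds its last target. There are 200 camera calls.

TASK

Carry the wooden jar carrier by its sliding handle onto the cutting board, hanging level, and set it down gently with all four feet on the board, lengthwise along it. The jars are filled unequally and you cannot see how: take hold of the handle, feel with small trial lifts, barely off the worktop, where along the rail the carrier balances, slide the handle there, and never let the carrier tip more than slightly. Keep the jars in their pockets, let go at the end, and leave the other things alone.

Things in the scene. Friction and masses are not known exactly. Their poses are not given: they have to be found in the camera images.
- carrier: Loose wooden tray 85 x 250 mm, three pockets in a row, end uprights (178 mm tall) with a steel rail along it. Origin: centre under its feet; y along the rail. Rail axis at z = 165 mm. Feet: radius 8 mm, at x +-30, y +-105 mm: it tips over y = +-113 mm. All loaded 0.55 to 0.8 kg. It balances 20 to 50 mm to one side of the middle, unknown which; mass centre about 103 mm under the rail axis.
- sleeve (a joint): Position of the black sleeve (19 mm thick, 36 mm long, carrying the handle) along the rail, m: 0 in the middle, positive to the carrier's +y, stops at +-0.085. Slides with about 1.5 N of friction and stays where left: moving the held handle along the rail slides it while the carrier stays put on the worktop.
- handle: Dark wooden block 26 mm (x, across the rail) by 36 mm (y) by 42 mm tall on the sleeve. It swivels almost freely, +-0.6 rad, on a pin across the rail, so the carrier tips under a held handle. Origin on the pin, on the rail axis; the block spans z = 14 to 56 mm above it. Pinch its faces across the rail from above. Sleeve and handle together weigh 60 g.
- board: Fixed pale wooden cutting board, 200 mm (x) by 300 mm (y), 16 mm thick. Origin: centre of its underside; y lengthwise.
- jar_a: One of three alike glass spice jars with red caps, 45 mm in diameter, 106 mm tall, loose in an end pocket of the carrier (pockets at y = -85, 0, +85 mm, floor at z = 15 mm, 30 mm deep). How full it is cannot be seen. Origin: centre of its underside.
- jar_b: One of three alike glass spice jars with red caps, 45 mm in diameter, 106 mm tall, loose in the middle pocket of the carrier (pockets at y = -85, 0, +85 mm, floor at z = 15 mm, 30 mm deep). How full it is cannot be seen. Origin: centre of its underside.
- jar_c: One of three alike glass spice jars with red caps, 45 mm in diameter, 106 mm tall, loose in the other end pocket of the carrier (pockets at y = -85, 0, +85 mm, floor at z = 15 mm, 30 mm deep). How full it is cannot be seen. Origin: centre of its underside.
- egg_timer: Bystander: round kitchen timer, 62 mm across, 42 mm tall, at the front right. Origin: centre of its underside.
- mug: Bystander: white patterned mug, 82 x 114 x 91 mm, at the left. Origin: centre of its underside.
- egg_cup: Bystander: pale egg cup, 49 mm across, 60 mm tall, behind the work. Origin: centre of its underside.
- cutter_ring: Bystander: metal pastry cutter ring, 71 mm across, 47 mm tall, behind right. Origin: centre of its underside.
Not all that is in view belongs to the job. What is shaped like the jar_c but purple is not meant. What is shaped like the jar_a but green is not meant.

How it is judged:
By the outcome, as a careful person would: the job done as asked, in the order asked, and still so for the second after the job is handed in, with the robot touching nothing.
It also fails if it takes over 61 s, if anything falls off the work surface, if the arm or the gripper's body presses on something with over 40 N, if the wrist force passes 120 N, or if a joint passes its speed limit or range.

## Working session

There is one attempt and no reset: what is moved stays moved. The work goes in short steps, Python scripts to look and compute and a tool call to move; the robot and the scene stay as the last step left them, time stands still between calls to the robot, and variables do not carry over. Pictures are saved under pics/ and viewed, at most 10 in all, crops included, and the job is handed in when it is done.

Besides the shell and the picture viewer there is one more tool, called by a JSON object that holds its "name" and its "arguments", one argument or row to a line. play_rows: Moves the arm, as the interface text tells. Shift numbers are shares of 0.15 m and turn numbers shares of 0.08 rad, none past 1 either way. Its arguments: {"type":"object","properties":{"rows":{"type":"array"},"squeeze":{"type":"number"}},"required":["rows"]}

```bash
mkdir -p pics; python3 - <<'E'
from plant import r
import cv2,pickle
s=r.get_state();print(s)
d={}
for n in("scene","side"):
    c=r.capture(n);d[n]=c;cv2.imwrite(f"pics/{n}0.png",c["image"]);print(n,c["fx"],c["R"],c["t"])
pickle.dump(d,open("c0.pkl","wb"))
E
```

```text
{'time_s': 0.0, 'joints': array([ 9.13919722e+01,  2.05913517e+01,  6.32670960e-01, -2.13653752e-02,
       -7.01343897e+01, -1.65054070e+01]), 'qd': array([ 0.06644642, -0.05446713, -0.02690816,  0.01811151,  0.02723104,
        0.0208931 ]), 'joint_torque': array([ 3.65491906e-04, -5.82710230e+01,  2.93077809e+01,  6.99805051e+00,
        7.07758343e-03, -1.36320973e-04]), 'tcp_pos': array([0.17590113, 0.65116534, 0.22561132]), 'eef_rot': array([ 1.79905058e+02, -7.18757419e-03, -1.51207054e+01]), 'contact_force': array([-0.2261906 , -0.5005074 , -0.15472617]), 'moment': array([-0.06928798,  0.0247735 , -0.03329301]), 'gripper_force': 0.0, 'gripper_width': 0.08800146822994485}
scene 392.79701161080806 [[ 0.85854646 -0.5126849   0.00722273]
 [-0.24972013 -0.43040349 -0.86740573]
 [ 0.44781451  0.74290445 -0.49754913]] [-0.41748     0.23220965  1.06321333]
side 538.3095851001655 [[-0.82418686 -0.56606228 -0.0170152 ]
 [-0.36523828  0.55426875 -0.74792189]
 [ 0.43280136 -0.61021279 -0.66356864]] [0.41215666 0.25283469 1.67393524]
```

View pics/scene0.png

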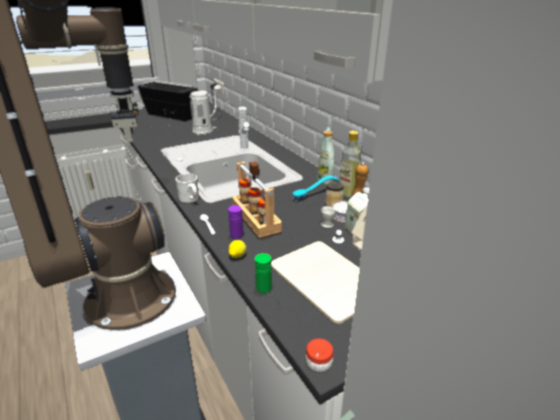

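View pics/side0.png

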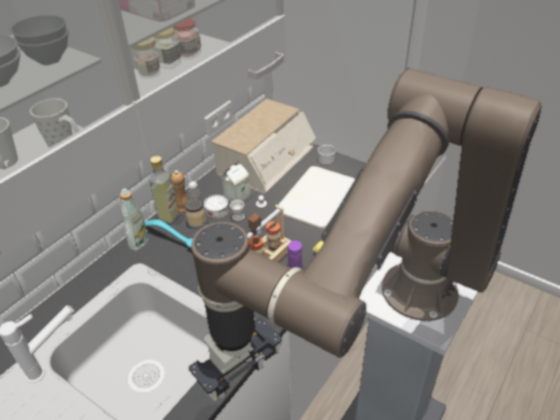

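The scene view shows the carrier near (257,200), handle near (255,170) and the board near (325,278). The side view shows the board near (318,195), with the carrier partly hidden. I'll enlarge both.

```bash
python3 - <<'E'
import cv2,pickle,numpy as np
d=pickle.load(open("c0.pkl","rb"))
a=cv2.resize(d["scene"]["image"][145:325,220:370],None,fx=3.3,fy=3.3,interpolation=cv2.INTER_CUBIC)
cv2.imwrite("pics/a.png",a[:,:])
b=cv2.resize(d["side"]["image"][150:280,220:370],None,fx=4,fy=4,interpolation=cv2.INTER_CUBIC)
cv2.imwrite("pics/b.png",b)
E
```

```text
(no output)
```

View pics/a.png

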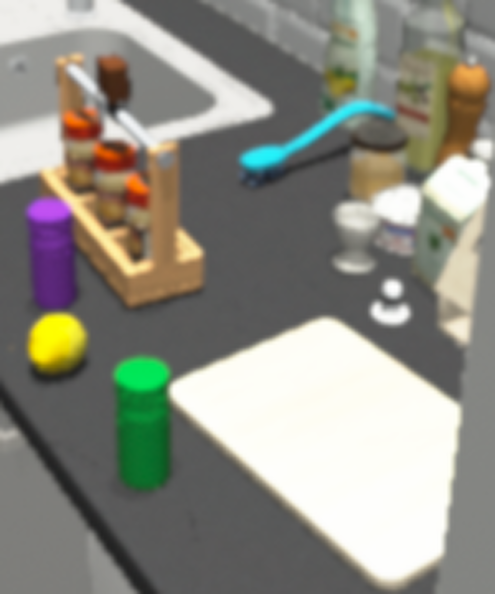

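View pics/b.png

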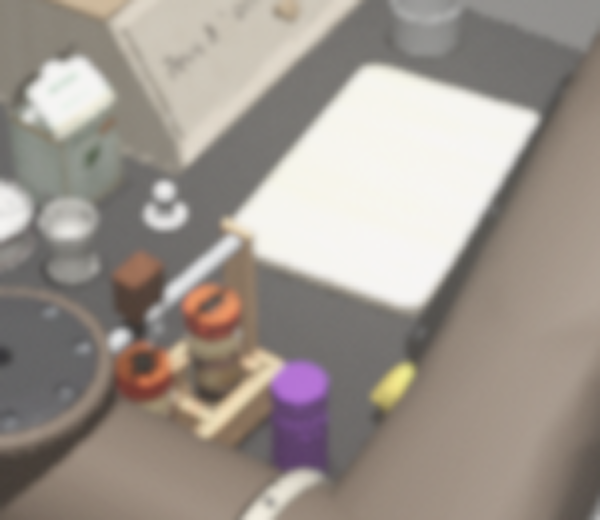

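The scene crop shows the handle block around (114,82), the rail running from (68,68) to (163,155), and the tray's bottom corners at (130,305), (203,278) and (42,185). The side crop shows the handle around (138,287), the rail end at (237,240) and the whole board.

```bash
cat > h.py <<'E'
import numpy as np,cv2,pickle
def ray(c,p):
    d=c["R"].T@np.array([(p[0]-c["cx"])/c["fx"],(p[1]-c["cy"])/c["fy"],1]);o=-c["R"].T@c["t"];return o,d/np.linalg.norm(d)
def atz(c,p,z):
    o,d=ray(c,p);return o+d*(z-o[2])/d[2]
def tri(c1,p1,c2,p2):
    o1,d1=ray(c1,p1);o2,d2=ray(c2,p2)
    s=np.linalg.lstsq(np.c_[d1,-d2],o2-o1,rcond=None)[0]
    a,b=o1+s[0]*d1,o2+s[1]*d2;return (a+b)/2,np.linalg.norm(a-b)
E
python3 - <<'E'
from h import *
np.set_printoptions(precision=4,suppress=True)
d=pickle.load(open("c0.pkl","rb"));S,D=d["scene"],d["side"]
A=lambda x,y:((x+.5)/3.3+219.5,(y+.5)/3.3+144.5)
B=lambda x,y:((x+.5)/4+219.5,(y+.5)/4+149.5)
print("handle",tri(S,A(114,82),D,B(138,287)))
print("railend",tri(S,A(165,155),D,B(238,240)))
print("far rail z.165",atz(S,A(70,68),.165),"near",atz(S,A(165,155),.165),atz(D,B(238,240),.165),"far side",atz(D,B(118,342),.165))
print("handle z.2",atz(S,A(114,82),.2),atz(D,B(138,287),.2))
for p in((130,305),(203,278),(42,185)):print("tray z.005",atz(S,A(*p),.005))
m=(D["image"].min(2)>175).astype(np.uint8)
n,l,st,ce=cv2.connectedComponentsWithStats(m);k=l[195,318];print(st[k])
cs,_=cv2.findContours((l==k).astype(np.uint8),0,1);c=max(cs,key=len)[:,0]
w=np.array([atz(D,p,.016)[:2] for p in c.astype(float)],np.float32);rr=cv2.minAreaRect(w);print("board",rr,cv2.boxPoints(rr))
for p in((172,388),(325,318),(390,585)):print("board S",atz(S,A(*p),.016))
print("green",atz(S,A(143,480),0),"yellow",atz(S,A(57,368),0),"purple",atz(S,A(55,300),0),"eggcup",atz(S,A(355,268),0))
E
```

```text
handle (array([0.4782, 0.1948, 0.1964]), np.float64(3.7581942209479354e-05))
railend (array([0.4705, 0.0781, 0.164 ]), np.float64(0.005716153308918295))
far rail z.165 [0.4848 0.3175 0.165 ] near [0.4734 0.0791 0.165 ] [0.4664 0.0808 0.165 ] far side [0.4757 0.2261 0.165 ]
handle z.2 [0.4746 0.1875 0.2   ] [0.4756 0.1978 0.2   ]
tray z.005 [0.4312 0.0801 0.005 ]
tray z.005 [0.5209 0.087  0.005 ]
tray z.005 [0.4598 0.3601 0.005 ]
[ 278  166   76   61 2765]
board ((0.4976768493652344, -0.2028619349002838), (0.2021326869726181, 0.3054344356060028), 5.770927429199219) [[ 0.3818 -0.0611]
 [ 0.4125 -0.365 ]
 [ 0.6136 -0.3446]
 [ 0.5829 -0.0408]]
board S [ 0.3939 -0.0746  0.016 ]
board S [ 0.5789 -0.0518  0.016 ]
board S [ 0.417  -0.3677  0.016 ]
green [ 0.321  -0.1548  0.    ] yellow [0.3251 0.026  0.    ] purple [0.3724 0.1338 0.    ] eggcup [0.6756 0.0292 0.    ]
```

```bash
cat > plan.py <<'E'
# usage: plan.py x y z yaw nrows [fingers]  : straight rows from the measured pose, tool pointing down
import sys,json,numpy as np
from scipy.spatial.transform import Rotation as Ro
from plant import r
def plan(goal,yaw,n,f):
    s=r.get_state();p=np.array(s["tcp_pos"]);q=Ro.from_euler("xyz",s["eef_rot"],degrees=True)
    g=Ro.from_euler("xyz",[180,0,yaw],degrees=True);p0=p.copy();goal=np.array(goal);out=[]
    for i in range(n):
        sl=np.round(q.inv().apply(p0+(goal-p0)*(i+1)/n-p)/.15,3)
        p=p+q.apply(sl*.15)
        ro=np.round((q.inv()*g).as_rotvec()/(n-i)/.08,2);q=q*Ro.from_rotvec(ro*.08)
        out.append(dict(slide=list(map(float,sl)),delta_rot=list(map(float,ro)),fingers=f))
    for i in range(0,n,8):print(json.dumps(out[i:i+8]))
a=list(map(float,sys.argv[1:]))
plan(a[:3],a[3],int(a[4]),a[5] if len(a)>5 else 1)
E
python3 plan.py 0.478 0.195 0.34 -93 18
```

```text
[{"slide": [0.152, 0.134, -0.042], "delta_rot": [0.0, -0.0, 0.94], "fingers": 1}, {"slide": [0.162, 0.122, -0.042], "delta_rot": [0.0, -0.0, 0.94], "fingers": 1}, {"slide": [0.17, 0.11, -0.042], "delta_rot": [0.0, -0.0, 0.94], "fingers": 1}, {"slide": [0.178, 0.096, -0.042], "delta_rot": [0.0, -0.0, 0.94], "fingers": 1}, {"slide": [0.185, 0.083, -0.043], "delta_rot": [0.0, -0.0, 0.95], "fingers": 1}, {"slide": [0.191, 0.069, -0.042], "delta_rot": [0.0, -0.0, 0.94], "fingers": 1}, {"slide": [0.196, 0.054, -0.042], "delta_rot": [0.0, -0.0, 0.95], "fingers": 1}, {"slide": [0.198, 0.039, -0.042], "delta_rot": [0.0, -0.0, 0.94], "fingers": 1}]
[{"slide": [0.202, 0.024, -0.042], "delta_rot": [0.0, -0.0, 0.95], "fingers": 1}, {"slide": [0.202, 0.009, -0.042], "delta_rot": [0.0, -0.0, 0.94], "fingers": 1}, {"slide": [0.203, -0.007, -0.042], "delta_rot": [0.0, -0.0, 0.95], "fingers": 1}, {"slide": [0.201, -0.021, -0.042], "delta_rot": [0.0, -0.0, 0.94], "fingers": 1}, {"slide": [0.2, -0.037, -0.042], "delta_rot": [0.0, -0.0, 0.95], "fingers": 1}, {"slide": [0.196, -0.052, -0.042], "delta_rot": [0.0, -0.0, 0.94], "fingers": 1}, {"slide": [0.191, -0.067, -0.043], "delta_rot": [0.0, -0.0, 0.95], "fingers": 1}, {"slide": [0.186, -0.081, -0.042], "delta_rot": [0.0, -0.01, 0.94], "fingers": 1}]
[{"slide": [0.179, -0.094, -0.042], "delta_rot": [0.0, -0.0, 0.95], "fingers": 1}, {"slide": [0.172, -0.108, -0.042], "delta_rot": [0.0, -0.01, 0.94], "fingers": 1}]
```

{"name": "play_rows", "arguments": {
  "rows": [
    {"slide": [0.15, 0.13, -0.1], "delta_rot": [0, 0, 0.94], "fingers": 1},
    {"slide": [0.16, 0.12, -0.1], "delta_rot": [0, 0, 0.94], "fingers": 1},
    {"slide": [0.17, 0.11, -0.1], "delta_rot": [0, 0, 0.94], "fingers": 1},
    {"slide": [0.18, 0.1, -0.1], "delta_rot": [0, 0, 0.94], "fingers": 1},
    {"slide": [0.185, 0.08, -0.1], "delta_rot": [0, 0, 0.95], "fingers": 1},
    {"slide": [0.19, 0.07, -0.1], "delta_rot": [0, 0, 0.94], "fingers": 1},
    {"slide": [0.195, 0.055, -0.1], "delta_rot": [0, 0, 0.95], "fingers": 1},
    {"slide": [0.2, 0.04, -0.06], "delta_rot": [0, 0, 0.94], "fingers": 1}
  ]
}}

```text
time_s: 1.1
tcp_pos: [0.3103, 0.4484, 0.3411]
eef_rot: [-180.0, 0.0, -49.8]
contact_force: [0.5, -0.3, -0.2]
gripper_width: 0.0879
gripper_force: 0.0
```

{"name": "play_rows", "arguments": {
  "rows": [
    {"slide": [0.2, 0.025, 0], "delta_rot": [0, 0, 0.95], "fingers": 1},
    {"slide": [0.2, 0.01, 0], "delta_rot": [0, 0, 0.94], "fingers": 1},
    {"slide": [0.2, -0.01, 0], "delta_rot": [0, 0, 0.95], "fingers": 1},
    {"slide": [0.2, -0.02, 0], "delta_rot": [0, 0, 0.94], "fingers": 1},
    {"slide": [0.2, -0.035, 0], "delta_rot": [0, 0, 0.95], "fingers": 1},
    {"slide": [0.195, -0.05, 0], "delta_rot": [0, 0, 0.94], "fingers": 1},
    {"slide": [0.19, -0.065, 0], "delta_rot": [0, 0, 0.95], "fingers": 1},
    {"slide": [0.185, -0.08, 0], "delta_rot": [0, 0, 0.94], "fingers": 1}
  ]
}}

```text
time_s: 2.1
tcp_pos: [0.4426, 0.2464, 0.3403]
eef_rot: [180.0, -0.0, -84.5]
contact_force: [0.7, -0.3, -0.7]
gripper_width: 0.0875
gripper_force: 0.0
```

{"name": "play_rows", "arguments": {
  "rows": [
    {"slide": [0.18, -0.09, 0], "delta_rot": [0, 0, 0.95], "fingers": 1},
    {"slide": [0.17, -0.11, 0], "delta_rot": [0, 0, 0.94], "fingers": 1},
    {"slide": [0, 0, 0], "delta_rot": [0, 0, 0], "fingers": 1},
    {"slide": [0, 0, 0], "delta_rot": [0, 0, 0], "fingers": 1}
  ]
}}

```text
time_s: 2.6
tcp_pos: [0.4754, 0.1968, 0.3403]
eef_rot: [180.0, -0.0, -93.0]
contact_force: [-0.4, -0.1, -0.0]
gripper_width: 0.0875
gripper_force: 0.0
```

```bash
python3 - <<'E'
from plant import r
import cv2,pickle
s=r.get_state();print(s["tcp_pos"],s["eef_rot"],s["contact_force"],s["moment"],s["joints"])
d={"state":s}
for n in("wrist","scene","side"):d[n]=r.capture(n)
pickle.dump(d,open("c1.pkl","wb"));print(d["wrist"]["T_tool_cam"],d["wrist"]["fx"])
w=d["wrist"]["image"]
cv2.imwrite("pics/w1.png",w)
E
```

```text
[0.47538778 0.19678893 0.34030076] [ 1.79972321e+02 -8.19021570e-03 -9.29818344e+01] [-0.42597629 -0.10016479 -0.02369482] [ 0.12118891 -0.07661732  0.02742049] [ 4.43629394e+01  2.02688772e+00 -8.11483111e+00 -1.50408788e-02
 -7.98830600e+01 -4.73421305e+01]
[[ 3.13767541e-04 -9.60101789e-01 -2.79650598e-01  7.55647032e-02]
 [ 9.99999817e-01  4.45914982e-04 -4.08925600e-04  6.23048180e-04]
 [ 5.17310591e-04 -2.79650419e-01  9.60101753e-01 -1.57799260e-01]
 [ 0.00000000e+00  0.00000000e+00  0.00000000e+00  1.00000000e+00]] 308.36283732803594
```

View pics/w1.png

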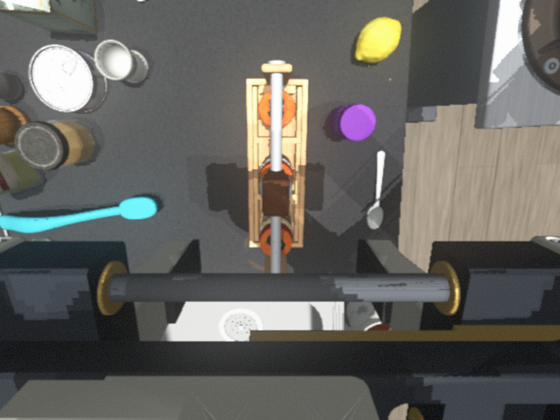

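The wrist view shows the rail from the front post (277,68) past the handle (262–292, 165–217) to (276,265). The tray edges are at columns 247–307 and its front corners at row 80.

```bash
cat >> h.py <<'E'
from scipy.spatial.transform import Rotation as Ro
def wcam(c,s):
    T=np.eye(4);T[:3,:3]=Ro.from_euler("xyz",s["eef_rot"],degrees=True).as_matrix();T[:3,3]=s["tcp_pos"]
    M=np.linalg.inv(T@c["T_tool_cam"]);c=dict(c);c["R"]=M[:3,:3];c["t"]=M[:3,3];return c
E
python3 - <<'E'
from h import *
np.set_printoptions(precision=4,suppress=True)
d=pickle.load(open("c1.pkl","rb"));W=wcam(d["wrist"],d["state"])
for p,z,n in(((277.5,76),.165,"rail a"),((277.5,160),.165,"rail b"),((276,262),.165,"rail c"),((278,65),.178,"post top"),((247.5,80),.045,"tray FL"),((307.5,80),.045,"tray FR"),((247.5,243),.045,"tray l"),((303.5,243),.045,"tray r"),((262,180),.2,"hl"),((293,180),.2,"hr"),((277,168),.221,"htop"),((277,195),.221,"h?"),((277,217),.18,"hbot")):print(n,atz(W,p,z))
g=cv2.cvtColor(W["image"],cv2.COLOR_BGR2GRAY)
print(g[150:235:3,270],"\n",g[190,250:305])
cv2.imwrite("pics/w1c.png",cv2.resize(W["image"][55:275,200:350],None,fx=2.7,fy=2.7,interpolation=cv2.INTER_CUBIC))
E
```

```text
rail a [0.4697 0.0841 0.165 ]
rail b [0.4741 0.1683 0.165 ]
rail c [0.4822 0.2893 0.165 ]
post top [0.4688 0.0759 0.178 ]
tray FL [0.5106 0.0737 0.045 ]
tray FR [0.4285 0.0779 0.045 ]
tray l [0.5297 0.3143 0.045 ]
tray r [0.4409 0.3189 0.045 ]
hl [0.49   0.1822 0.2   ]
hr [0.4596 0.1838 0.2   ]
htop [0.4744 0.1676 0.221 ]
h? [0.4757 0.1928 0.221 ]
hbot [0.4778 0.228  0.18  ]
[158 146 131 163 125 156 121  61  62  60  75  66  66  69  65  63  63  63
  61  60  61  58  77 117 129  88 100 118 108] 
 [153 158 152 141 150 163 163 146 104  95 105 109  79  62  66  60  66  66
  69  66  70  68  67  71  63  68  62  66  66  60  65  61  61  67  64  63
  61  59  68 112 150 153 154 151 138 191 221 184 154 143 147 153 157 152
 124]
```

View pics/w1c.png

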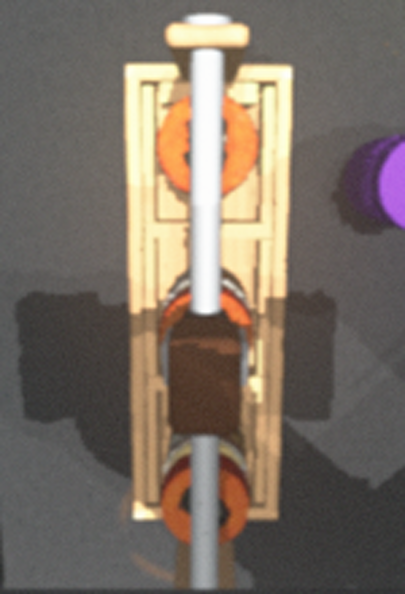

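The handle is about (0.4755, 0.196), carrier yaw about -3.6°, and its centre about (0.477, 0.200). That puts the sleeve near 0 and the tool already above it, so I go down and grasp.

{"name": "play_rows", "arguments": {
  "rows": [
    {"slide": [0, 0, 0.2], "delta_rot": [0, 0, 0.12], "fingers": 1},
    {"slide": [0, 0, 0.26], "delta_rot": [0, 0, 0], "fingers": 1},
    {"slide": [0, 0, 0.26], "delta_rot": [0, 0, 0], "fingers": 1},
    {"slide": [0, 0, 0.2], "delta_rot": [0, 0, 0], "fingers": 1},
    {"slide": [0, 0, 0.12], "delta_rot": [0, 0, 0], "fingers": 1},
    {"slide": [0, 0, 0], "delta_rot": [0, 0, 0], "fingers": 1},
    {"slide": [0, 0, 0], "delta_rot": [0, 0, 0], "fingers": -0.2},
    {"slide": [0, 0, 0], "delta_rot": [0, 0, 0], "fingers": -0.2}
  ],
  "squeeze": 20
}}

```text
time_s: 3.75
tcp_pos: [0.476, 0.1974, 0.1856]
eef_rot: [-179.9, 0.1, -93.5]
contact_force: [-0.3, -0.3, 0.2]
gripper_width: 0.0733
gripper_force: 0.0
```

{"name": "play_rows", "arguments": {
  "rows": [
    {"slide": [0, 0, 0], "delta_rot": [0, 0, 0], "fingers": -0.4},
    {"slide": [0, 0, 0], "delta_rot": [0, 0, 0], "fingers": -1},
    {"slide": [0, 0, 0], "delta_rot": [0, 0, 0], "fingers": -1},
    {"slide": [0, 0, 0], "delta_rot": [0, 0, 0], "fingers": -1}
  ],
  "squeeze": 20
}}

```text
time_s: 4.25
tcp_pos: [0.4756, 0.1967, 0.1846]
eef_rot: [-180.0, 0.0, -93.5]
contact_force: [-0.4, -0.1, 0.2]
gripper_width: 0.0332
gripper_force: 0.0
```

```bash
cat > st.py <<'E'
# state averaged over a few scene captures (time passes only 0.05 s each)
from plant import r
import numpy as np,sys
f=[];n=int(sys.argv[1]) if len(sys.argv)>1 else 3
for i in range(n):
    s=r.get_state();f.append(np.r_[s["contact_force"],s["moment"],s["tcp_pos"]]);r.capture("wrist")
print(np.round(np.mean(f,0),4),np.round(np.std(f,0)[:3],2),s["eef_rot"].round(2),s["gripper_width"].round(4),s["gripper_force"],s["time_s"])
E
python3 st.py 4
```

```text
Traceback (most recent call last):
  File "st.py", line 7, in <module>
    print(np.round(np.mean(f,0),4),np.round(np.std(f,0)[:3],2),s["eef_rot"].round(2),s["gripper_width"].round(4),s["gripper_force"],s["time_s"])
                                                                                     ^^^^^^^^^^^^^^^^^^^^^^^^
AttributeError: 'float' object has no attribute 'round'
```

{"name": "play_rows", "arguments": {
  "rows": [
    {"slide": [0, 0, 0], "delta_rot": [0, 0, 0], "fingers": -1},
    {"slide": [0, 0, 0], "delta_rot": [0, 0, 0], "fingers": -1},
    {"slide": [0, 0, 0], "delta_rot": [0, 0, 0], "fingers": -1}
  ]
}}

```text
time_s: 4.82
tcp_pos: [0.4759, 0.1969, 0.1848]
eef_rot: [-180.0, 0.0, -93.5]
contact_force: [2.4, -1.2, 1.3]
gripper_width: 0.0257
gripper_force: 20.0
```

```bash
cat > st.py <<'E'
# averaged state; keeps the last wrist picture with its pose in <name>.pkl
from plant import r
import numpy as np,sys,pickle
np.set_printoptions(precision=4,suppress=True,linewidth=200)
f=[]
for i in range(4):
    s=r.get_state();c=r.capture("wrist");f.append(np.r_[s["contact_force"],s["moment"],s["tcp_pos"]])
pickle.dump(dict(state=s,wrist=c,scene=r.capture("scene"),side=r.capture("side")),open(sys.argv[1]+".pkl","wb"))
print("F",np.mean(f,0)[:3],np.std(f,0)[:3],"M",np.mean(f,0)[3:6],"p",np.mean(f,0)[6:],s["eef_rot"],s["gripper_width"],s["gripper_force"],s["time_s"])
E
python3 st.py g0
```

```text
F [ 2.3908 -1.4529  2.0667] [0.473  0.2521 0.6027] M [-0.3389 -1.1799 -0.0005] p [0.4759 0.1969 0.1848] [-179.967     0.0126  -93.5365] 0.026064916132420447 19.990830353926867 4.975
```

{"name": "play_rows", "arguments": {
  "rows": [
    {"slide": [0, 0, -0.004], "delta_rot": [0, 0, 0], "fingers": -1},
    {"slide": [0, 0, -0.004], "delta_rot": [0, 0, 0], "fingers": -1},
    {"slide": [0, 0, -0.004], "delta_rot": [0, 0, 0], "fingers": -1},
    {"slide": [0, 0, -0.004], "delta_rot": [0, 0, 0], "fingers": -1},
    {"slide": [0, 0, 0], "delta_rot": [0, 0, 0], "fingers": -1},
    {"slide": [0, 0, 0], "delta_rot": [0, 0, 0], "fingers": -1}
  ]
}}

```text
time_s: 5.88
tcp_pos: [0.4752, 0.1966, 0.1867]
eef_rot: [180.0, -0.0, -93.6]
contact_force: [-0.5, 0.1, -5.4]
gripper_width: 0.0258
gripper_force: 20.0
```

```bash
python3 st.py g1; cat > tilt.py <<'E'
# compare two saved looks: image shift near carrier's front post and tray in the wrist view, and posts in the scene view
from h import *
import sys
a,b=[pickle.load(open(x+".pkl","rb")) for x in sys.argv[1:3]]
G=lambda im:cv2.cvtColor(im,cv2.COLOR_BGR2GRAY).astype(np.float32)
def sh(k,x0,y0,x1,y1):
    A,B=(G(d[k]["image"])[y0:y1,x0:x1] for d in(a,b));w=cv2.createHanningWindow((x1-x0,y1-y0),cv2.CV_32F)
    (x,y),q=cv2.phaseCorrelate(A,B,w);return k,(x0,y0),round(x,2),round(y,2),round(q,2)
print(sh("wrist",240,55,315,130));print(sh("wrist",240,95,310,160));print(sh("scene",254,180,290,240));print(sh("scene",228,160,254,200))
E
python3 tilt.py g0 g1
```

```text
F [-0.0817  0.0924 -5.3146] [0.5361 0.2282 0.439 ] M [-0.0685  0.0645 -0.0228] p [0.4754 0.1967 0.1868] [179.9862  -0.0053 -93.5482] 0.02642500716082521 19.985167980194092 6.025
('wrist', (240, 55), 1.85, 3.29, 0.99)
('wrist', (240, 95), 1.16, 1.9, 0.97)
('scene', (254, 180), -0.75, 0.16, 0.94)
('scene', (228, 160), 0.09, -0.74, 0.98)
```

```bash
cat > fit.py <<'E'
# rigid small motion (dx,dy,dz mm, tilt about carrier x in deg; + = +y end up) of the carrier between two looks, from scene/wrist feature tracks
from h import *
import sys
from scipy.optimize import least_squares
a,b=[pickle.load(open(x+".pkl","rb")) for x in sys.argv[1:3]]
C0=np.array([float(v) for v in sys.argv[3:6]]) if len(sys.argv)>3 else np.array([.4774,.2006,-3.6])
z=Ro.from_euler("z",C0[2],degrees=True);o=np.r_[C0[:2],0]
P=np.array([[0,-.122,.17],[0,.122,.17],[.03,-.125,.03],[-.03,-.125,.03],[-.0425,-.1,.035],[-.0425,.05,.03],[0,-.122,.12],[0,.122,.14],[-.0425,-.05,.03]])
pw={"scene":9,"wrist":13};obs=[]
for k in("scene","wrist"):
    ca,cb=a[k],b[k]
    if k=="wrist":ca,cb=wcam(ca,a["state"]),wcam(cb,b["state"])
    ga,gb=(cv2.cvtColor(c["image"],cv2.COLOR_BGR2GRAY) for c in(ca,cb))
    for p in P:
        X=o+z.apply(p);v=ca["R"]@X+ca["t"];uv=np.array([ca["cx"]+ca["fx"]*v[0]/v[2],ca["cy"]+ca["fy"]*v[1]/v[2]])
        if k=="wrist" and not(15<uv[1]<230):continue
        n,st,e=cv2.calcOpticalFlowPyrLK(ga,gb,uv.astype(np.float32).reshape(1,1,2),None,winSize=(pw[k]*2+1,)*2,maxLevel=2)
        if st[0,0]:obs.append((ca,cb,p,n[0,0]-uv.astype(np.float32)))
pr=lambda c,X:(lambda v:np.array([c["cx"]+c["fx"]*v[0]/v[2],c["cy"]+c["fy"]*v[1]/v[2]]))(c["R"]@X+c["t"])
mv=lambda p,q:o+z.apply(q[:3]/1e3+Ro.from_euler("x",q[3],degrees=True).apply(p))
res=lambda q:np.concatenate([pr(cb,mv(p,q))-pr(ca,o+z.apply(p))-d for ca,cb,p,d in obs])
s=least_squares(res,np.zeros(4),loss="soft_l1",f_scale=.4)
cov=np.sqrt(np.diag(np.linalg.inv(s.jac.T@s.jac)))*np.std(s.fun)
print("dx dy dz tilt",s.x.round(2),"+-",cov.round(2),"rms",np.sqrt(np.mean(res(s.x)**2)).round(2),len(obs))
E
python3 fit.py g0 g1
```

```text
dx dy dz tilt [-1.74  2.89  1.93  1.1 ] +- [1.66 1.68 2.34 0.73] rms 1.77 15
```

The scene view and the fit both show the +y end rising, so the heavy side is -y. I'll lower, slide to about s = -0.055, and try from there.

{"name": "play_rows", "arguments": {
  "rows": [
    {"slide": [0, 0, 0.006], "delta_rot": [0, 0, 0], "fingers": -1},
    {"slide": [0, 0, 0.006], "delta_rot": [0, 0, 0], "fingers": -1},
    {"slide": [0, 0, 0.004], "delta_rot": [0, 0, 0], "fingers": -1},
    {"slide": [0, 0, 0], "delta_rot": [0, 0, 0], "fingers": -1},
    {"slide": [0.03, 0, 0], "delta_rot": [0, 0, 0], "fingers": -1},
    {"slide": [0.04, 0, 0], "delta_rot": [0, 0, 0], "fingers": -1},
    {"slide": [0.05, 0, 0], "delta_rot": [0, 0, 0], "fingers": -1},
    {"slide": [0.05, 0, 0], "delta_rot": [0, 0, 0], "fingers": -1}
  ]
}}

```text
time_s: 7.18
tcp_pos: [0.474, 0.1707, 0.1846]
eef_rot: [-180.0, 0.0, -93.6]
contact_force: [-0.1, 1.3, -2.6]
gripper_width: 0.0258
gripper_force: 20.0
```

{"name": "play_rows", "arguments": {
  "rows": [
    {"slide": [0.05, 0, 0], "delta_rot": [0, 0, 0], "fingers": -1},
    {"slide": [0.05, 0, 0], "delta_rot": [0, 0, 0], "fingers": -1},
    {"slide": [0.05, 0, 0], "delta_rot": [0, 0, 0], "fingers": -1},
    {"slide": [0.04, 0, 0], "delta_rot": [0, 0, 0], "fingers": -1},
    {"slide": [0.01, 0, 0], "delta_rot": [0, 0, 0], "fingers": -1},
    {"slide": [0, 0, 0], "delta_rot": [0, 0, 0], "fingers": -1},
    {"slide": [0, 0, 0], "delta_rot": [0, 0, 0], "fingers": -1}
  ]
}}

```text
time_s: 8.05
tcp_pos: [0.4721, 0.1411, 0.1846]
eef_rot: [180.0, -0.1, -93.5]
contact_force: [0.2, -0.6, -1.4]
gripper_width: 0.026
gripper_force: 20.0
```

```bash
python3 st.py g2; python3 tilt.py g0 g2|tail -2;python3 fit.py g0 g2
```

```text
F [ 0.5644 -1.2739 -1.4513] [0.4709 0.6597 0.2095] M [-0.5466 -0.2812 -0.0213] p [0.4721 0.1411 0.1846] [179.993   -0.0355 -93.5292] 0.02595224555917022 19.989488124847412 8.2
('scene', (254, 180), -0.92, 0.23, 0.89)
('scene', (228, 160), 0.02, 0.09, 0.9)
dx dy dz tilt [-1.61 -5.54  3.25  0.91] +- [ 7.53 26.02 48.18 18.83] rms 14.53 15
```

{"name": "play_rows", "arguments": {
  "rows": [
    {"slide": [0, 0, -0.004], "delta_rot": [0, 0, 0], "fingers": -1},
    {"slide": [0, 0, -0.004], "delta_rot": [0, 0, 0], "fingers": -1},
    {"slide": [0, 0, -0.004], "delta_rot": [0, 0, 0], "fingers": -1},
    {"slide": [0, 0, -0.004], "delta_rot": [0, 0, 0], "fingers": -1},
    {"slide": [0, 0, 0], "delta_rot": [0, 0, 0], "fingers": -1},
    {"slide": [0, 0, 0], "delta_rot": [0, 0, 0], "fingers": -1}
  ]
}}

```text
time_s: 9.1
tcp_pos: [0.4721, 0.1414, 0.1869]
eef_rot: [180.0, -0.0, -93.5]
contact_force: [0.6, -0.6, -5.5]
gripper_width: 0.0259
gripper_force: 20.0
```

```bash
python3 st.py g3; python3 tilt.py g2 g3
```

```text
F [-0.2303 -0.0829 -5.6164] [0.7929 0.5195 0.2444] M [0.1872 0.0406 0.0242] p [0.4721 0.1414 0.1869] [179.9941  -0.0015 -93.5413] 0.02561415775023902 19.988235533237457 9.25
('wrist', (240, 55), 0.51, 0.31, 1.04)
('wrist', (240, 95), -0.26, -1.11, 1.02)
('scene', (254, 180), 0.22, -0.67, 1.04)
('scene', (228, 160), 0.31, -0.25, 1.06)
```

Forces 5.3 N at s≈-4 mm and 5.6 N at s≈-59 mm put the balance at about s = -29 mm. I'll slide there.

{"name": "play_rows", "arguments": {
  "rows": [
    {"slide": [0, 0, 0.006], "delta_rot": [0, 0, 0], "fingers": -1},
    {"slide": [0, 0, 0.006], "delta_rot": [0, 0, 0], "fingers": -1},
    {"slide": [0, 0, 0.005], "delta_rot": [0, 0, 0], "fingers": -1},
    {"slide": [0, 0, 0], "delta_rot": [0, 0, 0], "fingers": -1},
    {"slide": [-0.03, 0, 0], "delta_rot": [0, 0, 0], "fingers": -1},
    {"slide": [-0.05, 0, 0], "delta_rot": [0, 0, 0], "fingers": -1},
    {"slide": [-0.05, 0, 0], "delta_rot": [0, 0, 0], "fingers": -1},
    {"slide": [-0.04, 0, 0], "delta_rot": [0, 0, 0], "fingers": -1}
  ]
}}

```text
time_s: 10.4
tcp_pos: [0.4738, 0.1676, 0.1846]
eef_rot: [-180.0, 0.0, -93.5]
contact_force: [-1.0, -2.0, -0.2]
gripper_width: 0.0264
gripper_force: 20.0
```

{"name": "play_rows", "arguments": {
  "rows": [
    {"slide": [-0.03, 0, 0], "delta_rot": [0, 0, 0], "fingers": -1},
    {"slide": [0, 0, 0], "delta_rot": [0, 0, 0], "fingers": -1},
    {"slide": [0, 0, 0], "delta_rot": [0, 0, 0], "fingers": -1}
  ]
}}

```text
time_s: 10.78
tcp_pos: [0.4742, 0.1719, 0.1846]
eef_rot: [-180.0, 0.1, -93.5]
contact_force: [-1.6, 0.7, -1.4]
gripper_width: 0.0258
gripper_force: 20.0
```

```bash
python3 st.py g4
```

```text
F [-1.3931  1.4392 -0.497 ] [0.3049 0.4625 0.5842] M [ 0.7026  0.5983 -0.0118] p [0.4742 0.1717 0.1846] [-179.9765    0.038   -93.5446] 0.02597031476701011 19.991166293621063 10.925
```

{"name": "play_rows", "arguments": {
  "rows": [
    {"slide": [0, 0, -0.004], "delta_rot": [0, 0, 0], "fingers": -1},
    {"slide": [0, 0, -0.004], "delta_rot": [0, 0, 0], "fingers": -1},
    {"slide": [0, 0, -0.004], "delta_rot": [0, 0, 0], "fingers": -1},
    {"slide": [0, 0, -0.005], "delta_rot": [0, 0, 0], "fingers": -1},
    {"slide": [0, 0, 0], "delta_rot": [0, 0, 0], "fingers": -1},
    {"slide": [0, 0, 0], "delta_rot": [0, 0, 0], "fingers": -1}
  ]
}}

```text
time_s: 11.82
tcp_pos: [0.4739, 0.1713, 0.1869]
eef_rot: [180.0, -0.0, -93.5]
contact_force: [-0.2, -1.3, -6.3]
gripper_width: 0.0262
gripper_force: 20.0
```

```bash
python3 st.py g5; python3 tilt.py g4 g5
```

```text
F [-0.3065 -0.1742 -6.2166] [0.5845 0.6712 0.3267] M [ 0.0729 -0.0479  0.0083] p [0.474  0.1713 0.1869] [179.9956  -0.0003 -93.5436] 0.02584026786207367 19.987488985061646 11.975
('wrist', (240, 55), 0.53, 3.23, 0.76)
('wrist', (240, 95), -0.14, 2.68, 0.79)
('scene', (254, 180), -0.37, -0.39, 1.05)
('scene', (228, 160), 0.64, -1.22, 1.17)
```

{"name": "play_rows", "arguments": {
  "rows": [
    {"slide": [0, 0, -0.005], "delta_rot": [0, 0, 0], "fingers": -1},
    {"slide": [0, 0, -0.005], "delta_rot": [0, 0, 0], "fingers": -1},
    {"slide": [0, 0, -0.005], "delta_rot": [0, 0, 0], "fingers": -1},
    {"slide": [0, 0, 0], "delta_rot": [0, 0, 0], "fingers": -1},
    {"slide": [0, 0, 0], "delta_rot": [0, 0, 0], "fingers": -1},
    {"slide": [0, 0, 0], "delta_rot": [0, 0, 0], "fingers": -1}
  ]
}}

```text
time_s: 12.88
tcp_pos: [0.474, 0.1713, 0.1892]
eef_rot: [180.0, -0.0, -93.5]
contact_force: [-0.5, -0.0, -6.5]
gripper_width: 0.0259
gripper_force: 20.0
```

```bash
python3 st.py g6; python3 tilt.py g4 g6; python3 tilt.py g5 g6; python3 - <<'E'
import pickle,cv2,numpy as np
o=[]
for n in("g4","g6"):
    d=pickle.load(open(n+".pkl","rb"));o.append(cv2.resize(d["scene"]["image"][150:245,220:295],None,fx=5,fy=5,interpolation=cv2.INTER_CUBIC))
cv2.imwrite("pics/t6.png",np.hstack(o))
E
```

```text
F [-0.2025  0.278  -5.75  ] [0.2183 0.2578 0.6349] M [ 0.0771 -0.0518 -0.0078] p [0.474  0.1713 0.1892] [179.9961  -0.0025 -93.5409] 0.02581527535748943 19.987412989139557 13.025
('wrist', (240, 55), 0.64, 5.82, 0.48)
('wrist', (240, 95), 0.07, 4.8, 0.48)
('scene', (254, 180), -0.56, -1.05, 0.95)
('scene', (228, 160), 0.47, -2.5, 0.67)
('wrist', (240, 55), 0.19, 0.67, 0.51)
('wrist', (240, 95), 0.23, 2.29, 1.03)
('scene', (254, 180), -0.33, -0.67, 0.99)
('scene', (228, 160), 0.29, -1.12, 1.06)
```

View pics/t6.png

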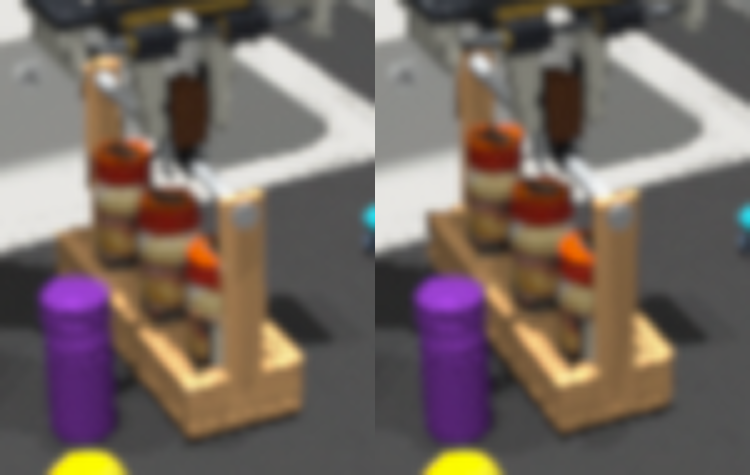

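Left is g4, on the worktop; right is g6, hanging. The front tray bottom (190,437 → 565,432) rose less than the rear post did, so the +y end is about 1.5° up. I'll lower and slide about 3 mm further to -y.

{"name": "play_rows", "arguments": {
  "rows": [
    {"slide": [0, 0, 0.008], "delta_rot": [0, 0, 0], "fingers": -1},
    {"slide": [0, 0, 0.008], "delta_rot": [0, 0, 0], "fingers": -1},
    {"slide": [0, 0, 0.008], "delta_rot": [0, 0, 0], "fingers": -1},
    {"slide": [0, 0, 0.008], "delta_rot": [0, 0, 0], "fingers": -1},
    {"slide": [0, 0, 0], "delta_rot": [0, 0, 0], "fingers": -1},
    {"slide": [0.01, 0, 0], "delta_rot": [0, 0, 0], "fingers": -1},
    {"slide": [0.01, 0, 0], "delta_rot": [0, 0, 0], "fingers": -1},
    {"slide": [0, 0, 0], "delta_rot": [0, 0, 0], "fingers": -1}
  ]
}}

```text
time_s: 14.18
tcp_pos: [0.474, 0.1682, 0.1846]
eef_rot: [-180.0, 0.0, -93.5]
contact_force: [1.7, 1.2, 0.3]
gripper_width: 0.0257
gripper_force: 20.0
```

```bash
python3 st.py g7
```

```text
F [ 1.1207  0.6333 -0.6243] [0.5396 0.3359 0.6473] M [ 0.3425 -0.393   0.0102] p [0.474  0.1682 0.1846] [-179.9848   -0.0112  -93.54  ] 0.02574050013386008 19.990081787109375 14.325
```

{"name": "play_rows", "arguments": {
  "rows": [
    {"slide": [0, 0, -0.006], "delta_rot": [0, 0, 0], "fingers": -1},
    {"slide": [0, 0, -0.006], "delta_rot": [0, 0, 0], "fingers": -1},
    {"slide": [0, 0, -0.006], "delta_rot": [0, 0, 0], "fingers": -1},
    {"slide": [0, 0, -0.007], "delta_rot": [0, 0, 0], "fingers": -1},
    {"slide": [0, 0, -0.007], "delta_rot": [0, 0, 0], "fingers": -1},
    {"slide": [0, 0, 0], "delta_rot": [0, 0, 0], "fingers": -1},
    {"slide": [0, 0, 0], "delta_rot": [0, 0, 0], "fingers": -1},
    {"slide": [0, 0, 0], "delta_rot": [0, 0, 0], "fingers": -1}
  ]
}}

```text
time_s: 15.48
tcp_pos: [0.4738, 0.1683, 0.1892]
eef_rot: [180.0, -0.0, -93.5]
contact_force: [0.2, -0.3, -6.5]
gripper_width: 0.0258
gripper_force: 20.0
```

```bash
python3 st.py g8; cat > ft.py <<'E'
# tilt (deg, + = +y end up), with small carrier shifts, from patch shifts in scene view; the pin rises by the measured TCP rise
from h import *
import sys
from scipy.optimize import least_squares
a,b=[pickle.load(open(x+".pkl","rb")) for x in sys.argv[1:3]]
c=a["scene"];zz=Ro.from_euler("z",-3.6,degrees=True);pin=np.r_[a["state"]["tcp_pos"][:2],.165];o=np.array([.4765,.2006,0])
rise=b["state"]["tcp_pos"]-a["state"]["tcp_pos"]
pr=lambda X:(lambda v:np.array([c["cx"]+c["fx"]*v[0]/v[2],c["cy"]+c["fy"]*v[1]/v[2]]))(c["R"]@X+c["t"])
G=lambda d:cv2.GaussianBlur(cv2.cvtColor(d["scene"]["image"],cv2.COLOR_BGR2GRAY),(3,3),.7)
ga,gb=G(a),G(b)
def shift(u,v,w,h):
    def ecc(A,B):
        M=np.eye(2,3,dtype=np.float32);q,M=cv2.findTransformECC(A,B,M,cv2.MOTION_TRANSLATION,(3,80,1e-5),None,1);return q,M[:,2]
    m=4;t=ga[v-h:v+h+1,u-w:u+w+1];s=gb[v-h-m:v+h+m+1,u-w-m:u+w+m+1]
    R=cv2.matchTemplate(s,t,cv2.TM_CCOEFF_NORMED);_,q,_,l=cv2.minMaxLoc(R);dx,dy=l[0]-m,l[1]-m
    try:q,e=ecc(t,gb[v+dy-h:v+dy+h+1,u+dx-w:u+dx+w+1])
    except cv2.error:e=0*R[0,:2]
    return np.array([dx,dy])+e,q
obs=[]
for n,(u,v,w,h),p in(("near post top",(268,194,6,6),[0,-.122,.165]),("near tray",(268,230,12,6),[0,-.125,.03]),("far post",(240,167,4,6),[0,.122,.165]),("far jar cap",(244,182,7,5),[0,.085,.115]),("mid jar cap",(254,192,6,5),[0,0,.115]),("far tray",(236,201,6,6),[-.042,.1,.03])):
    d,q=shift(u,v,w,h);print(n,d.round(2),round(q,2));obs.append((o+zz.apply(p),d))
def res(x):
    T=zz*Ro.from_euler("x",x[0],degrees=True)*zz.inv();r=[]
    for X,d in obs:r.append(pr(pin+rise+np.r_[x[1:3],0]/1e3+T.apply(X-pin))-pr(X)-d)
    return np.r_[np.concatenate(r)/.2,x[1:3]/1.0]
s=least_squares(res,np.zeros(3),loss="soft_l1");e=np.sqrt(np.diag(np.linalg.inv(s.jac.T@s.jac)))
print("tilt,dx,dy",s.x.round(2),e.round(2),"res px",np.abs(res(s.x)[:-2]*.2).round(2))
E
python3 ft.py g4 g6; python3 ft.py g7 g8; python3 ft.py g4 g7
```

```text
F [-0.1838  0.0648 -5.9457] [0.2286 0.2827 0.6593] M [ 0.0226 -0.0447  0.011 ] p [0.4738 0.1683 0.1892] [179.9985  -0.0032 -93.539 ] 0.025892853436058978 19.987730383872986 15.625
near post top [0.01 0.29] 0.97
near tray [-0.82 -0.99] 0.99
far post [ 0.13 -1.8 ] 0.84
far jar cap [-0.64 -2.95] 0.87
mid jar cap [-0.36 -1.67] 0.89
far tray [-0.23 -3.31] 0.91
tilt,dx,dy [ 2.82  0.03 -0.46] [0.23 0.44 0.72] res px [0.04 0.23 0.02 0.12 0.24 1.18 0.31 0.22 0.08 0.1  0.53 0.03]
near post top [-0.24 -0.74] 0.94
near tray [ 0.5  -1.07] 0.9
far post [-0.04 -0.2 ] 0.93
far jar cap [ 0.03 -0.34] 0.96
mid jar cap [-0.59 -0.8 ] 0.96
far tray [0.29 0.29] 0.94
tilt,dx,dy [-1.29 -0.55 -0.92] [0.24 0.45 0.81] res px [0.14 0.98 0.21 0.04 0.06 0.02 0.01 0.09 0.61 0.05 0.11 0.21]
near post top [-1.11 -0.73] 0.97
near tray [-1.61 -0.93] 0.84
far post [-0.1   0.42] 0.84
far jar cap [-0.97 -1.02] 0.93
mid jar cap [-1.34 -0.9 ] 0.95
far tray [-0.03 -0.74] 0.92
tilt,dx,dy [ 0.09 -0.24  9.8 ] [0.21 0.49 0.74] res px [0.02 0.   0.54 0.08 0.76 1.06 0.08 0.34 0.38 0.18 0.81 0.02]
```

{"name": "play_rows", "arguments": {
  "rows": [
    {"slide": [0, 0, 0.008], "delta_rot": [0, 0, 0], "fingers": -1},
    {"slide": [0, 0, 0.008], "delta_rot": [0, 0, 0], "fingers": -1},
    {"slide": [0, 0, 0.008], "delta_rot": [0, 0, 0], "fingers": -1},
    {"slide": [0, 0, 0.008], "delta_rot": [0, 0, 0], "fingers": -1},
    {"slide": [0, 0, 0], "delta_rot": [0, 0, 0], "fingers": -1},
    {"slide": [0, 0, 0], "delta_rot": [0, 0, 0], "fingers": -1}
  ]
}}

```text
time_s: 16.52
tcp_pos: [0.474, 0.1684, 0.1846]
eef_rot: [-180.0, 0.0, -93.5]
contact_force: [0.3, -1.8, -3.5]
gripper_width: 0.0257
gripper_force: 20.0
```

```bash
python3 st.py g9; python3 ft.py g7 g9
```

```text
F [ 0.273  -1.2508 -3.4673] [0.1464 0.5079 0.5577] M [-0.2655 -0.1105  0.0298] p [0.474  0.1684 0.1846] [-179.9787    0.006   -93.5356] 0.025949336939060014 19.989140331745148 16.675
near post top [-0.02  0.03] 1.0
near tray [-0.46  0.16] 0.97
far post [-0.05  0.01] 1.0
far jar cap [-0.02  0.04] 1.0
mid jar cap [-0.03 -0.  ] 1.0
far tray [0.03 0.06] 0.99
tilt,dx,dy [ 0.01 -0.31 -0.31] [0.17 0.37 0.58] res px [0.04 0.   0.4  0.12 0.   0.   0.04 0.02 0.02 0.03 0.08 0.03]
```

{"name": "play_rows", "arguments": {
  "rows": [
    {"slide": [0, 0, 0.003], "delta_rot": [0, 0, 0], "fingers": -1},
    {"slide": [-0.008, 0, 0], "delta_rot": [0, 0, 0], "fingers": -1},
    {"slide": [-0.009, 0, 0], "delta_rot": [0, 0, 0], "fingers": -1},
    {"slide": [0, 0, 0], "delta_rot": [0, 0, 0], "fingers": -1},
    {"slide": [0, 0, 0], "delta_rot": [0, 0, 0], "fingers": -1}
  ]
}}

```text
time_s: 17.45
tcp_pos: [0.4742, 0.1712, 0.1845]
eef_rot: [-180.0, 0.0, -93.5]
contact_force: [-3.0, -0.7, 4.6]
gripper_width: 0.0259
gripper_force: 20.0
```

```bash
python3 st.py g10; python3 ft.py g9 g10|tail -1
```

```text
F [-2.1533 -1.2812  4.9072] [0.6073 0.4405 0.3437] M [-0.2921  0.8531 -0.0101] p [0.4742 0.1712 0.1845] [-179.9579    0.0299  -93.5252] 0.0258266306595496 19.99306708574295 17.6
tilt,dx,dy [ 0.07  0.12 -2.04] [0.17 0.37 0.69] res px [0.04 0.04 0.04 0.12 0.06 0.04 0.   0.07 0.05 0.05 0.01 0.01]
```

{"name": "play_rows", "arguments": {
  "rows": [
    {"slide": [0, 0, -0.007], "delta_rot": [0, 0, 0], "fingers": -1},
    {"slide": [0, 0, -0.007], "delta_rot": [0, 0, 0], "fingers": -1},
    {"slide": [0, 0, -0.007], "delta_rot": [0, 0, 0], "fingers": -1},
    {"slide": [0, 0, -0.007], "delta_rot": [0, 0, 0], "fingers": -1},
    {"slide": [0, 0, -0.007], "delta_rot": [0, 0, 0], "fingers": -1},
    {"slide": [0, 0, 0], "delta_rot": [0, 0, 0], "fingers": -1},
    {"slide": [0, 0, 0], "delta_rot": [0, 0, 0], "fingers": -1},
    {"slide": [0, 0, 0], "delta_rot": [0, 0, 0], "fingers": -1}
  ]
}}

```text
time_s: 18.75
tcp_pos: [0.474, 0.1709, 0.1892]
eef_rot: [180.0, -0.0, -93.5]
contact_force: [-0.6, 0.1, -5.9]
gripper_width: 0.0258
gripper_force: 20.0
```

```bash
python3 st.py g11; python3 ft.py g10 g11
```

```text
F [ 0.366   0.2427 -6.3091] [0.6177 0.157  0.4572] M [ 0.09   -0.0674  0.0274] p [0.474  0.1709 0.1892] [-179.9996   -0.0005  -93.5417] 0.026004183769869193 19.987435340881348 18.9
near post top [-0.07 -0.87] 0.94
near tray [ 0.77 -1.06] 0.96
far post [ 0.02 -0.23] 0.96
far jar cap [ 0.05 -0.19] 0.98
mid jar cap [-0.43 -0.66] 0.9
far tray [0.1  0.06] 0.82
tilt,dx,dy [-1.15 -0.66 -1.3 ] [0.22 0.46 0.84] res px [0.03 0.72 0.46 0.05 0.08 0.01 0.01 0.09 0.48 0.05 0.08 0.01]
```

{"name": "play_rows", "arguments": {
  "rows": [
    {"slide": [0, 0, 0.008], "delta_rot": [0, 0, 0], "fingers": -1},
    {"slide": [0, 0, 0.008], "delta_rot": [0, 0, 0], "fingers": -1},
    {"slide": [0, 0, 0.008], "delta_rot": [0, 0, 0], "fingers": -1},
    {"slide": [0, 0, 0.009], "delta_rot": [0, 0, 0], "fingers": -1},
    {"slide": [0, 0, 0], "delta_rot": [0, 0, 0], "fingers": -1},
    {"slide": [-0.008, 0, 0], "delta_rot": [0, 0, 0], "fingers": -1},
    {"slide": [-0.008, 0, 0], "delta_rot": [0, 0, 0], "fingers": -1},
    {"slide": [0, 0, 0], "delta_rot": [0, 0, 0], "fingers": -1}
  ]
}}

```text
time_s: 20.05
tcp_pos: [0.4743, 0.1734, 0.1846]
eef_rot: [-180.0, 0.0, -93.5]
contact_force: [-1.3, -1.9, -0.1]
gripper_width: 0.026
gripper_force: 20.0
```

```bash
python3 st.py g12; python3 ft.py g10 g12|tail -1
```

```text
F [-1.3164 -1.4925  0.525 ] [0.5427 0.4283 0.4942] M [-0.3545  0.4506  0.0102] p [0.4743 0.1734 0.1846] [-179.9727    0.0157  -93.532 ] 0.025972821036651744 19.990980327129364 20.2
tilt,dx,dy [ 0.09 -0.18 -2.23] [0.19 0.4  0.7 ] res px [0.01 0.03 0.15 0.15 0.02 0.03 0.03 0.11 0.05 0.06 0.2  0.11]
```

{"name": "play_rows", "arguments": {
  "rows": [
    {"slide": [0, 0, -0.007], "delta_rot": [0, 0, 0], "fingers": -1},
    {"slide": [0, 0, -0.007], "delta_rot": [0, 0, 0], "fingers": -1},
    {"slide": [0, 0, -0.007], "delta_rot": [0, 0, 0], "fingers": -1},
    {"slide": [0, 0, -0.007], "delta_rot": [0, 0, 0], "fingers": -1},
    {"slide": [0, 0, -0.007], "delta_rot": [0, 0, 0], "fingers": -1},
    {"slide": [0, 0, 0], "delta_rot": [0, 0, 0], "fingers": -1},
    {"slide": [0, 0, 0], "delta_rot": [0, 0, 0], "fingers": -1},
    {"slide": [0, 0, 0], "delta_rot": [0, 0, 0], "fingers": -1}
  ]
}}

```text
time_s: 21.35
tcp_pos: [0.4741, 0.1733, 0.1895]
eef_rot: [180.0, -0.0, -93.5]
contact_force: [-0.2, -0.2, -6.9]
gripper_width: 0.0262
gripper_force: 20.0
```

```bash
python3 st.py g13; python3 ft.py g12 g13
```

```text
F [-0.4342  0.0223 -6.9659] [0.451  0.3839 0.0961] M [ 0.0778 -0.0482  0.0192] p [0.4741 0.1733 0.1895] [179.999   -0.0023 -93.5423] 0.026117575469743838 19.98716175556183 21.5
near post top [-0.28 -0.83] 0.96
near tray [ 0.41 -1.12] 0.97
far post [-0.16 -1.08] 0.95
far jar cap [-0.03 -0.94] 0.99
mid jar cap [-0.39 -0.9 ] 0.95
far tray [-0.05 -0.54] 0.98
tilt,dx,dy [-0.31 -0.65 -0.84] [0.26 0.46 0.81] res px [0.17 0.52 0.42 0.05 0.01 0.18 0.08 0.04 0.29 0.13 0.04 0.21]
```

It hangs level (-0.3° ± 0.3) with full weight on the wrist. I'll raise it gently by about 40 mm and check again.

{"name": "play_rows", "arguments": {
  "rows": [
    {"slide": [0, 0, -0.015], "delta_rot": [0, 0, 0], "fingers": -1},
    {"slide": [0, 0, -0.03], "delta_rot": [0, 0, 0], "fingers": -1},
    {"slide": [0, 0, -0.045], "delta_rot": [0, 0, 0], "fingers": -1},
    {"slide": [0, 0, -0.05], "delta_rot": [0, 0, 0], "fingers": -1},
    {"slide": [0, 0, -0.05], "delta_rot": [0, 0, 0], "fingers": -1},
    {"slide": [0, 0, -0.045], "delta_rot": [0, 0, 0], "fingers": -1},
    {"slide": [0, 0, -0.03], "delta_rot": [0, 0, 0], "fingers": -1},
    {"slide": [0, 0, -0.015], "delta_rot": [0, 0, 0], "fingers": -1}
  ]
}}

```text
time_s: 22.65
tcp_pos: [0.4742, 0.1733, 0.2318]
eef_rot: [-180.0, 0.0, -93.5]
contact_force: [-0.4, -0.2, -5.9]
gripper_width: 0.0259
gripper_force: 20.0
```

```bash
python3 st.py g14; cat > carry.py <<'E'
import sys,json,numpy as np
from scipy.spatial.transform import Rotation as Ro
from plant import r
# smooth carry: trapezoid speed with ramp of k rows
x,y,z,yaw,n,k=map(float,sys.argv[1:]);n=int(n);k=int(k)
w=np.minimum(1,np.minimum((np.arange(n)+.5)/k,(n-np.arange(n)-.5)/k));c=np.cumsum(w)/w.sum()
s=r.get_state();p=p0=np.array(s["tcp_pos"]);q=Ro.from_euler("xyz",[180,0,s["eef_rot"][2]],degrees=True);y0=s["eef_rot"][2]
g=np.array([x,y,z])
for i in range(n):
    sl=np.round(q.inv().apply(p0+(g-p0)*c[i]-p)/.15,3);p=p+q.apply(sl*.15)
    cur=q.as_euler("xyz",degrees=True)[2];t=round(-np.radians(y0+(yaw-y0)*c[i]-cur)/.08,3);q=q*Ro.from_rotvec([0,0,t*.08])
    print(i+1,sl.tolist(),t,end="\n" if i%8==7 else " | ")
print(p,q.as_euler("xyz",degrees=True))
E
python3 carry.py .5012 -.2372 .23 -84.2 48 7
python3 - <<'E'
import pickle,cv2,numpy as np
d=pickle.load(open("g14.pkl","rb"))
a=cv2.resize(d["scene"]["image"][145:245,220:295],None,fx=5,fy=5,interpolation=cv2.INTER_CUBIC)
b=cv2.resize(d["wrist"]["image"][40:290,200:360],(320,500),interpolation=cv2.INTER_CUBIC)
cv2.imwrite("pics/h14.png",np.hstack([a,b]))
E
```

```text
F [-0.0169 -0.1209 -5.7992] [0.4369 0.2035 0.0804] M [ 0.109  -0.0488 -0.0101] p [0.4741 0.1733 0.2317] [179.9909  -0.0017 -93.5439] 0.025850482942432813 19.98753547668457 22.8
1 [0.005, -0.001, 0.0] -0.004 | 2 [0.014, -0.001, 0.0] -0.01 | 3 [0.024, -0.003, 0.0] -0.018 | 4 [0.033, -0.005, 0.0] -0.025 | 5 [0.042, -0.005, 0.0] -0.032 | 6 [0.053, -0.006, 0.001] -0.039 | 7 [0.061, -0.008, -0.0] -0.046 | 8 [0.067, -0.007, -0.0] -0.05
9 [0.066, -0.008, 0.0] -0.049 | 10 [0.067, -0.007, 0.0] -0.05 | 11 [0.066, -0.006, 0.0] -0.05 | 12 [0.067, -0.007, 0.001] -0.05 | 13 [0.066, -0.006, -0.0] -0.049 | 14 [0.067, -0.006, 0.0] -0.05 | 15 [0.067, -0.006, 0.0] -0.05 | 16 [0.066, -0.006, 0.0] -0.05
17 [0.067, -0.005, 0.001] -0.049 | 18 [0.067, -0.005, -0.0] -0.05 | 19 [0.066, -0.005, 0.0] -0.05 | 20 [0.067, -0.004, 0.0] -0.049 | 21 [0.067, -0.004, 0.0] -0.05 | 22 [0.067, -0.004, 0.001] -0.05 | 23 [0.066, -0.004, -0.0] -0.05 | 24 [0.067, -0.003, 0.0] -0.049
25 [0.067, -0.003, 0.0] -0.05 | 26 [0.067, -0.003, 0.0] -0.05 | 27 [0.067, -0.003, 0.001] -0.05 | 28 [0.066, -0.002, -0.0] -0.049 | 29 [0.067, -0.002, 0.0] -0.05 | 30 [0.067, -0.002, 0.0] -0.05 | 31 [0.067, -0.001, 0.0] -0.049 | 32 [0.067, -0.002, 0.001] -0.05
33 [0.067, -0.001, -0.0] -0.05 | 34 [0.067, -0.0, 0.0] -0.05 | 35 [0.067, -0.001, 0.0] -0.049 | 36 [0.066, 0.0, 0.0] -0.05 | 37 [0.067, 0.0, 0.001] -0.05 | 38 [0.067, 0.001, -0.0] -0.05 | 39 [0.067, 0.0, 0.0] -0.049 | 40 [0.067, 0.001, 0.0] -0.05
41 [0.067, 0.001, 0.0] -0.05 | 42 [0.062, 0.001, 0.001] -0.046 | 43 [0.052, 0.002, -0.0] -0.039 | 44 [0.043, 0.001, -0.0] -0.032 | 45 [0.034, 0.001, 0.0] -0.025 | 46 [0.024, 0.001, 0.0] -0.018 | 47 [0.014, 0.0, 0.0] -0.01 | 48 [0.005, 0.0, 0.0] -0.004
[ 0.50126882 -0.2372282   0.2300231 ] [180.           0.         -84.19894184]
```

View pics/h14.png

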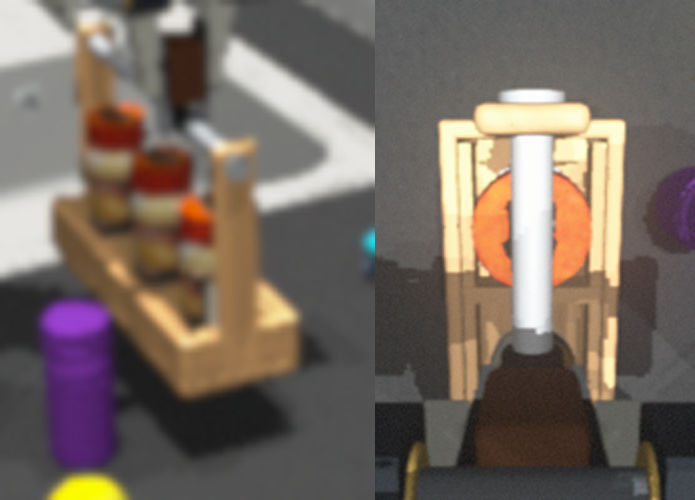

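The carrier hangs level and clear of the worktop, jars seated. In the wrist panel the tray's front edge is at row 121 and the post at row 118. I'll carry it across smoothly.

{"name": "play_rows", "arguments": {
  "rows": [
    {"slide": [0.005, -0.001, 0], "delta_rot": [0, 0, -0.004], "fingers": -1},
    {"slide": [0.014, -0.001, 0], "delta_rot": [0, 0, -0.01], "fingers": -1},
    {"slide": [0.024, -0.003, 0], "delta_rot": [0, 0, -0.018], "fingers": -1},
    {"slide": [0.033, -0.005, 0], "delta_rot": [0, 0, -0.025], "fingers": -1},
    {"slide": [0.042, -0.005, 0], "delta_rot": [0, 0, -0.032], "fingers": -1},
    {"slide": [0.052, -0.006, 0], "delta_rot": [0, 0, -0.039], "fingers": -1},
    {"slide": [0.061, -0.008, 0], "delta_rot": [0, 0, -0.046], "fingers": -1},
    {"slide": [0.067, -0.007, 0], "delta_rot": [0, 0, -0.05], "fingers": -1}
  ]
}}

```text
time_s: 23.95
tcp_pos: [0.4771, 0.1276, 0.2315]
eef_rot: [-180.0, -0.0, -92.5]
contact_force: [-1.0, 0.4, -5.9]
gripper_width: 0.0258
gripper_force: 20.0
```

{"name": "play_rows", "arguments": {
  "rows": [
    {"slide": [0.067, -0.007, 0], "delta_rot": [0, 0, -0.05], "fingers": -1},
    {"slide": [0.067, -0.007, 0], "delta_rot": [0, 0, -0.05], "fingers": -1},
    {"slide": [0.067, -0.007, 0], "delta_rot": [0, 0, -0.05], "fingers": -1},
    {"slide": [0.067, -0.007, 0], "delta_rot": [0, 0, -0.05], "fingers": -1},
    {"slide": [0.067, -0.006, 0], "delta_rot": [0, 0, -0.05], "fingers": -1},
    {"slide": [0.067, -0.006, 0], "delta_rot": [0, 0, -0.05], "fingers": -1},
    {"slide": [0.067, -0.006, 0], "delta_rot": [0, 0, -0.05], "fingers": -1},
    {"slide": [0.067, -0.006, 0], "delta_rot": [0, 0, -0.05], "fingers": -1}
  ]
}}

```text
time_s: 24.95
tcp_pos: [0.4825, 0.0471, 0.2315]
eef_rot: [-180.0, 0.0, -90.7]
contact_force: [-0.0, -0.7, -5.6]
gripper_width: 0.0263
gripper_force: 20.0
```

{"name": "play_rows", "arguments": {
  "rows": [
    {"slide": [0.067, -0.005, 0], "delta_rot": [0, 0, -0.05], "fingers": -1},
    {"slide": [0.067, -0.005, 0], "delta_rot": [0, 0, -0.05], "fingers": -1},
    {"slide": [0.067, -0.005, 0], "delta_rot": [0, 0, -0.05], "fingers": -1},
    {"slide": [0.067, -0.004, 0], "delta_rot": [0, 0, -0.05], "fingers": -1},
    {"slide": [0.067, -0.004, 0], "delta_rot": [0, 0, -0.05], "fingers": -1},
    {"slide": [0.067, -0.004, 0], "delta_rot": [0, 0, -0.05], "fingers": -1},
    {"slide": [0.067, -0.004, 0], "delta_rot": [0, 0, -0.05], "fingers": -1},
    {"slide": [0.067, -0.003, 0], "delta_rot": [0, 0, -0.05], "fingers": -1}
  ]
}}

```text
time_s: 25.95
tcp_pos: [0.4878, -0.0333, 0.2315]
eef_rot: [180.0, -0.0, -88.8]
contact_force: [0.4, -0.6, -6.6]
gripper_width: 0.0259
gripper_force: 20.0
```

{"name": "play_rows", "arguments": {
  "rows": [
    {"slide": [0.067, -0.003, 0], "delta_rot": [0, 0, -0.05], "fingers": -1},
    {"slide": [0.067, -0.003, 0], "delta_rot": [0, 0, -0.05], "fingers": -1},
    {"slide": [0.067, -0.003, 0], "delta_rot": [0, 0, -0.05], "fingers": -1},
    {"slide": [0.067, -0.002, 0], "delta_rot": [0, 0, -0.05], "fingers": -1},
    {"slide": [0.067, -0.002, 0], "delta_rot": [0, 0, -0.05], "fingers": -1},
    {"slide": [0.067, -0.002, 0], "delta_rot": [0, 0, -0.05], "fingers": -1},
    {"slide": [0.067, -0.001, 0], "delta_rot": [0, 0, -0.05], "fingers": -1},
    {"slide": [0.067, -0.002, 0], "delta_rot": [0, 0, -0.05], "fingers": -1}
  ]
}}

```text
time_s: 26.95
tcp_pos: [0.4932, -0.1136, 0.2315]
eef_rot: [180.0, -0.0, -87.0]
contact_force: [0.1, 0.5, -6.3]
gripper_width: 0.0255
gripper_force: 20.0
```

{"name": "play_rows", "arguments": {
  "rows": [
    {"slide": [0.067, -0.001, 0], "delta_rot": [0, 0, -0.05], "fingers": -1},
    {"slide": [0.067, 0, 0], "delta_rot": [0, 0, -0.05], "fingers": -1},
    {"slide": [0.067, -0.001, 0], "delta_rot": [0, 0, -0.05], "fingers": -1},
    {"slide": [0.067, 0, 0], "delta_rot": [0, 0, -0.05], "fingers": -1},
    {"slide": [0.067, 0, 0], "delta_rot": [0, 0, -0.05], "fingers": -1},
    {"slide": [0.067, 0.001, 0], "delta_rot": [0, 0, -0.05], "fingers": -1},
    {"slide": [0.067, 0, 0], "delta_rot": [0, 0, -0.05], "fingers": -1},
    {"slide": [0.067, 0.001, 0], "delta_rot": [0, 0, -0.05], "fingers": -1}
  ]
}}

```text
time_s: 27.95
tcp_pos: [0.4986, -0.1938, 0.2315]
eef_rot: [180.0, -0.0, -85.2]
contact_force: [-0.6, -0.7, -7.7]
gripper_width: 0.0261
gripper_force: 20.0
```

{"name": "play_rows", "arguments": {
  "rows": [
    {"slide": [0.066, 0.001, 0], "delta_rot": [0, 0, -0.05], "fingers": -1},
    {"slide": [0.061, 0.001, 0], "delta_rot": [0, 0, -0.046], "fingers": -1},
    {"slide": [0.052, 0.002, 0], "delta_rot": [0, 0, -0.039], "fingers": -1},
    {"slide": [0.043, 0.001, 0], "delta_rot": [0, 0, -0.032], "fingers": -1},
    {"slide": [0.034, 0.001, 0], "delta_rot": [0, 0, -0.025], "fingers": -1},
    {"slide": [0.024, 0.001, 0], "delta_rot": [0, 0, -0.018], "fingers": -1},
    {"slide": [0.014, 0, 0], "delta_rot": [0, 0, -0.01], "fingers": -1},
    {"slide": [0.005, 0, 0], "delta_rot": [0, 0, -0.004], "fingers": -1}
  ]
}}

```text
time_s: 28.95
tcp_pos: [0.5016, -0.2379, 0.2315]
eef_rot: [-180.0, 0.0, -84.2]
contact_force: [-0.0, -0.0, -6.4]
gripper_width: 0.0258
gripper_force: 20.0
```

```bash
python3 st.py k0; python3 - <<'E'
from h import *
d=pickle.load(open("g14.pkl","rb"));W=wcam(d["wrist"],d["state"])
print("g14 tray front",atz(W,(232.5,100.5),.0916),atz(W,(325,100.5),.0916),"post top outer",atz(W,(279,92),.2246),d["state"]["tcp_pos"])
d=pickle.load(open("k0.pkl","rb"))
b=d["wrist"]["image"][0:290,120:440]
cv2.imwrite("pics/k0.png",np.hstack([cv2.resize(b,(441,400)),cv2.resize(d["side"]["image"][130:250,260:365],(350,400),interpolation=cv2.INTER_CUBIC)]))
E
```

```text
F [ 0.1881  0.1464 -5.9407] [0.2145 0.3043 0.3911] M [ 0.0717 -0.0315 -0.0019] p [ 0.5016 -0.2379  0.2315] [179.998    0.0026 -84.1473] 0.02612354819311848 19.987289607524872 29.1
g14 tray front [0.50989662 0.08292598 0.0916    ] [0.42538007 0.08813487 0.0916    ] post top outer [0.46778037 0.08701707 0.2246    ] [0.47406056 0.17327607 0.23142426]
```

View pics/k0.png

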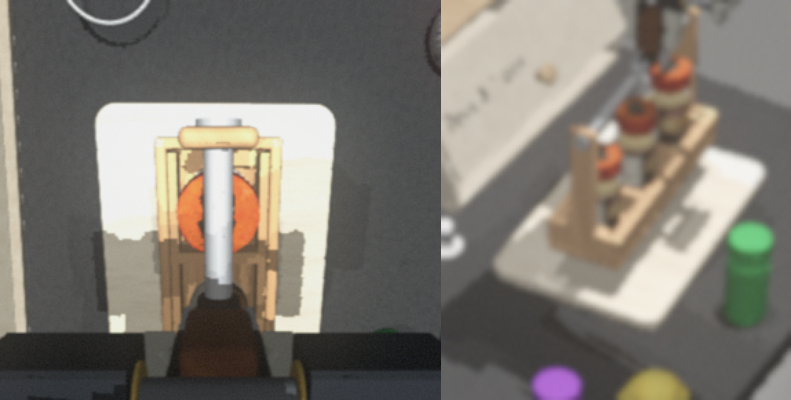

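The left panel (wrist) shows the carrier above the board; the board's front edge is at row 103, columns 97–335. The right panel (side) shows it level over the board and along it. I'll check the numbers and start lowering.

```bash
python3 - <<'E'
from h import *
d=pickle.load(open("k0.pkl","rb"));W=wcam(d["wrist"],d["state"])
f=lambda x,y:(120+x*320/441,y*.725)
for n,p,z in(("board FL",(97,110),.016),("board FR",(335,110),.016),("board front",(215,103),.016),("board L low",(108,325),.016),("board R low",(320,325),.016),("tray FL",(155,138),.0916),("tray FR",(283,138),.0916)):print(n,atz(W,f(*p),z).round(4))
E
```

```text
board FL [ 0.6112 -0.3404  0.016 ]
board FR [ 0.4174 -0.3603  0.016 ]
board front [ 0.5157 -0.3555  0.016 ]
board L low [ 0.5966 -0.1522  0.016 ]
board R low [ 0.3978 -0.1726  0.016 ]
tray FL [ 0.5517 -0.3214  0.0916]
tray FR [ 0.4672 -0.3301  0.0916]
```

{"name": "play_rows", "arguments": {
  "rows": [
    {"slide": [0, 0, 0.01], "delta_rot": [0, 0, 0], "fingers": -1},
    {"slide": [0, 0, 0.02], "delta_rot": [0, 0, 0], "fingers": -1},
    {"slide": [0, 0, 0.03], "delta_rot": [0, 0, 0], "fingers": -1},
    {"slide": [0, 0, 0.03], "delta_rot": [0, 0, 0], "fingers": -1},
    {"slide": [0, 0, 0.03], "delta_rot": [0, 0, 0], "fingers": -1},
    {"slide": [0, 0, 0.02], "delta_rot": [0, 0, 0], "fingers": -1},
    {"slide": [0, 0, 0.01], "delta_rot": [0, 0, 0], "fingers": -1},
    {"slide": [0, 0, 0], "delta_rot": [0, 0, 0], "fingers": -1}
  ]
}}

```text
time_s: 30.25
tcp_pos: [0.5016, -0.2379, 0.209]
eef_rot: [180.0, 0.0, -84.2]
contact_force: [0.1, 0.0, -5.0]
gripper_width: 0.0257
gripper_force: 20.0
```

{"name": "play_rows", "arguments": {
  "rows": [
    {"slide": [0, 0, 0.009], "delta_rot": [0, 0, 0], "fingers": -1},
    {"slide": [0, 0, 0.009], "delta_rot": [0, 0, 0], "fingers": -1},
    {"slide": [0, 0, 0.008], "delta_rot": [0, 0, 0], "fingers": -1},
    {"slide": [0, 0, 0.007], "delta_rot": [0, 0, 0], "fingers": -1},
    {"slide": [0, 0, 0.006], "delta_rot": [0, 0, 0], "fingers": -1},
    {"slide": [0, 0, 0.006], "delta_rot": [0, 0, 0], "fingers": -1},
    {"slide": [0, 0, 0.005], "delta_rot": [0, 0, 0], "fingers": -1},
    {"slide": [0, 0, 0], "delta_rot": [0, 0, 0], "fingers": -1}
  ]
}}

```text
time_s: 31.25
tcp_pos: [0.5015, -0.2379, 0.2014]
eef_rot: [180.0, 0.0, -84.2]
contact_force: [-0.2, -0.1, -6.0]
gripper_width: 0.026
gripper_force: 20.0
```

{"name": "play_rows", "arguments": {
  "rows": [
    {"slide": [0, 0, 0.002], "delta_rot": [0, 0, 0], "fingers": -1},
    {"slide": [0, 0, 0], "delta_rot": [0, 0, 0], "fingers": -1}
  ]
}}

```text
time_s: 31.5
tcp_pos: [0.5016, -0.2379, 0.2012]
eef_rot: [180.0, 0.0, -84.2]
contact_force: [0.6, 0.2, -6.0]
gripper_width: 0.0262
gripper_force: 20.0
```

```bash
python3 st.py k1
```

```text
F [ 0.165  -0.1184 -6.0086] [0.3327 0.2207 0.5128] M [ 0.0703 -0.0131  0.0046] p [ 0.5016 -0.2379  0.2012] [-179.9994    0.0016  -84.1537] 0.026105897783358315 19.98737007379532 31.65
```

Still carrying the full weight, so I continue in 0.3 mm steps.

{"name": "play_rows", "arguments": {
  "rows": [
    {"slide": [0, 0, 0.002], "delta_rot": [0, 0, 0], "fingers": -1},
    {"slide": [0, 0, 0.002], "delta_rot": [0, 0, 0], "fingers": -1},
    {"slide": [0, 0, 0.002], "delta_rot": [0, 0, 0], "fingers": -1},
    {"slide": [0, 0, 0], "delta_rot": [0, 0, 0], "fingers": -1}
  ]
}}

```text
time_s: 32.3
tcp_pos: [0.5018, -0.2379, 0.2006]
eef_rot: [-180.0, -0.0, -84.1]
contact_force: [0.8, 0.6, -3.2]
gripper_width: 0.0259
gripper_force: 20.0
```

{"name": "play_rows", "arguments": {
  "rows": [
    {"slide": [0, 0, 0.002], "delta_rot": [0, 0, 0], "fingers": -1},
    {"slide": [0, 0, 0.002], "delta_rot": [0, 0, 0], "fingers": -1},
    {"slide": [0, 0, 0], "delta_rot": [0, 0, 0], "fingers": -1}
  ]
}}

```text
time_s: 32.67
tcp_pos: [0.5019, -0.2381, 0.2005]
eef_rot: [-179.9, -0.0, -84.1]
contact_force: [-1.8, 1.5, 4.4]
gripper_width: 0.026
gripper_force: 20.0
```

```bash
python3 st.py k2
```

```text
F [-2.0249  1.4478  5.3813] [0.1359 0.4469 0.5775] M [0.5923 0.7902 0.0226] p [ 0.5019 -0.2381  0.2005] [-179.9436   -0.0415  -84.1401] 0.02596461502352491 19.993167221546173 32.825
```

It is standing on the board. I ease off the small preload, open the fingers and withdraw straight up.

{"name": "play_rows", "arguments": {
  "rows": [
    {"slide": [0, 0, -0.002], "delta_rot": [0, 0, 0], "fingers": -1},
    {"slide": [0, 0, 0], "delta_rot": [0, 0, 0], "fingers": -1},
    {"slide": [0, 0, 0], "delta_rot": [0, 0, 0], "fingers": -0.2},
    {"slide": [0, 0, 0], "delta_rot": [0, 0, 0], "fingers": 0.3},
    {"slide": [0, 0, 0], "delta_rot": [0, 0, 0], "fingers": 0.6},
    {"slide": [0, 0, 0], "delta_rot": [0, 0, 0], "fingers": 0.6},
    {"slide": [0, 0, 0], "delta_rot": [0, 0, 0], "fingers": 0.6},
    {"slide": [0, 0, 0], "delta_rot": [0, 0, 0], "fingers": 0.6}
  ]
}}

```text
time_s: 33.98
tcp_pos: [0.5015, -0.2379, 0.1999]
eef_rot: [180.0, 0.0, -84.2]
contact_force: [-0.8, -0.2, 0.1]
gripper_width: 0.07
gripper_force: 0.0
```

{"name": "play_rows", "arguments": {
  "rows": [
    {"slide": [0, 0, -0.02], "delta_rot": [0, 0, 0], "fingers": 0.6},
    {"slide": [0, 0, -0.05], "delta_rot": [0, 0, 0], "fingers": 0.6},
    {"slide": [0, 0, -0.1], "delta_rot": [0, 0, 0], "fingers": 0.6},
    {"slide": [0, 0, -0.2], "delta_rot": [0, 0, 0], "fingers": 0.6},
    {"slide": [0, 0, -0.25], "delta_rot": [0, 0, 0], "fingers": 0.6},
    {"slide": [0, 0, -0.25], "delta_rot": [0, 0, 0], "fingers": 0.6},
    {"slide": [0, 0, -0.1], "delta_rot": [0, 0, 0], "fingers": 0.6},
    {"slide": [0, 0, 0], "delta_rot": [0, 0, 0], "fingers": 0.6}
  ]
}}

```text
time_s: 34.98
tcp_pos: [0.5019, -0.2379, 0.3469]
eef_rot: [-179.9, -0.0, -84.2]
contact_force: [0.7, 0.1, -1.6]
gripper_width: 0.0702
gripper_force: 0.0
```

```bash
python3 st.py k3; python3 - <<'E'
import pickle,cv2,numpy as np
d=pickle.load(open("k3.pkl","rb"))
cv2.imwrite("pics/k3.png",np.hstack([cv2.resize(d["wrist"]["image"][0:300,120:440],(427,400)),cv2.resize(d["side"]["image"][130:250,260:365],(350,400),interpolation=cv2.INTER_CUBIC)]))
E
```

```text
F [ 0.0529  0.1462 -0.9054] [0.5686 0.6801 0.5671] M [ 0.0914 -0.0046 -0.0084] p [ 0.5014 -0.2377  0.3452] [179.8894   0.0534 -84.1561] 0.06986876681152548 0.0 35.125
```

View pics/k3.png

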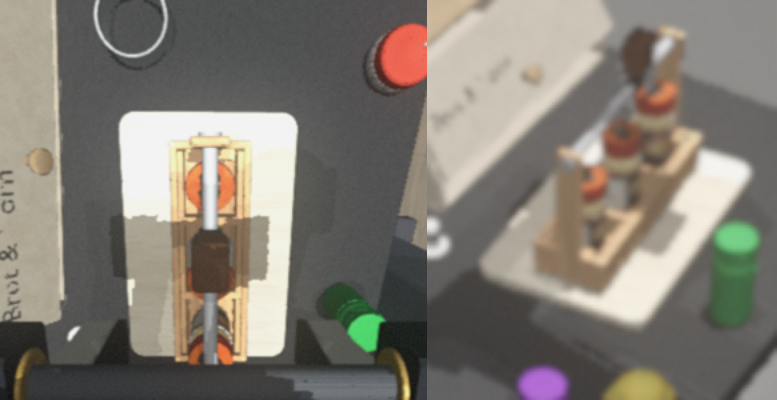

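The carrier stands centred along the board with all jars in their pockets (wrist view: tray columns 170–250, board columns 120–297). The gripper is clear, so I hand in.

```bash
python3 -c "
from plant import r
print(r.close_job())"
```

```text
the job is handed in; nothing more can be done
None
```

The carrier stands lengthwise along the middle of the board, all jars in their pockets, let go and handed in at about 35 s. It hung level for the carry (within about 0.3° when checked just off the worktop), but one trial lift tipped about 3° before I found the balance, roughly 37 mm to the -y side.

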